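Tuck the lure tray's flap under its lip

TASK

Close the blue flap of the beige lure tray using your fingertips only, never pinching the flap or anything else: fold it over until it lies flat on the tray, then keep it pressed down and push it along by its white ridge until its free edge is tucked fully home beneath the black retaining lip, so that it stays shut when you let go. Push gently, and leave the spool, the bottle and the jar standing where they are.

Things in the scene. Friction and masses are not known exactly. Their poses are not given: they have to be found in the camera images.
- tray: Beige plastic lure tray fixed to the bench, 200 (x) x 130 (y) x 50 mm high, with a raised beige cap at its +x end from which a black lip overhangs towards the hinge. Origin: centre of its underside; x is the level direction in which the flap folds over and then slides, z up.
- flap (a joint): Fold angle of the blue flap about its hinge, rad: 0 = lying flat and level, grows as it stands up (1.57 = upright). The flap is springy: let go, it rises by itself to roughly 35 to 45 degrees (and stays put anywhere from there to 80) unless the lip holds it; under 1 N at its ridge folds it. Tucked, it rests up to 0.04 rad up, against the lip.
- carriage (a joint): How far the flap's hinge pin has slid along the tray's x, m: 0 = fully back (free edge 4 mm short of the lip when flat), 0.014 = stop, fully home (free edge 10 mm beneath the lip). Slides stiffly (about 4 N) and stays where it is left. Slid forward too early, the flap lands on top of the lip or hits its front, and does not go under.
- flap_hinge (a point): Centre of the flap's steel hinge pin, which lies across the tray (along tray y), 52.5 mm above the bench, 50 mm behind the tray's centre when the carriage is at 0; it moves with the carriage.
- ridge (a point): Top centre of the white thumb ridge across the flap's outer (when closed, upper) face: 6 mm long in x, 70 mm in y, 7 mm proud of the face; 73 mm from the hinge pin and 8.5 mm off the flap's mid-plane. Axes are the flap's: x from hinge to free edge, y along the hinge, z out of the outer face. The blue flap is a plate 100 mm wide and 3 mm thick, reaching 3 to 95 mm from the hinge pin, its mid-plane through the pin. Its inner face points towards the tray and the lip.
- flap_edge (a point): Middle of the flap's free edge, 95 mm from the hinge pin, in the plate's mid-plane (axes as the ridge's).
- lip_edge (a point): Top of the front edge (towards the hinge), mid-width, of the black retaining lip: 130 mm wide, 4 mm thick, 60.5 mm above the bench on top, 56.5 mm underneath, 99 mm ahead of the hinge pin when the carriage is at 0. The slot under it is 6.5 mm high over the rim; the flat flap enters with 2.5 mm to spare above.
- spool_mid (a point): Centre of a loose purple line spool, 60 mm across, 30 mm high: leave alone.
- bottle_mid (a point): Centre of a loose white bottle with a green cap, 40 mm across, 85 mm high: leave alone.
- jar_mid (a point): Centre of a loose amber jar with a black cap, 52 mm across, 55 mm high: leave alone.
Not all that is in view belongs to the job. Several things look just like the part that bears spool_mid: the one meant starts nearest to the robot's base.

How it is judged:
At the end, for the whole second after the job is handed in: The flap lies flat (under 0.06 rad) with its free edge at least 6 mm beneath the lip (carriage beyond 10 of its 14 mm) and stays so untouched; spool, bottle and jar stand upright within 15 mm of where they were (value of joint carriage above 0.01 m and value of joint flap below 0.06 rad and x of flap_edge in the frame of lip_edge above 0.006 m and z of flap_edge in the frame of lip_edge below -0.004 m and angle between each of spool_mid, bottle_mid, jar_mid's own z axis and vertical below 0.1 rad).
It fails at once if the spool, bottle or jar was moved more than 15 mm or lifted (distance of any of spool_mid, bottle_mid, jar_mid from where it was at the start of the episode above 0.015 m).
It fails at once if the flap was taken between the fingers (x of the grasp point in the frame of ridge between -0.053 and 0.032 m and y of the grasp point in the frame of ridge between -0.055 and 0.055 m and z of the grasp point in the frame of ridge between -0.0125 and -0.0045 m).
It fails at once if the flap was pushed roughly (over 40 N) (contact force between the fingers and flap above 40 N).
It also fails if it takes over 38 s, if anything falls off the work surface, if the arm or the gripper's body presses on something with over 40 N, if the wrist force passes 120 N, or if a joint passes its speed limit or range.

ROBOT

A 7-joint arm with a two-finger parallel gripper is mounted at the origin on the work surface. World frame = base frame: x ahead of the robot, y to its left, z up, the work surface at z = 0. Lengths are in m, angles in rad, forces in N, time in s.
With the tool pointing down it reaches from about 0.4 to 0.85 m from the base axis. Payload 10.4 kg.
Tool frame: the origin (TCP) lies between the finger pads; the fingertips stand ahead of it and the grasp point (between the pads) lies 6 mm ahead of it (finger_overhang is the z of the fingertips in the tool frame, in m); z points along the fingers, y is the direction in which the jaws open and shut (so a half turn about z gives the same grasp; the last joint's range is limited). The gripper opens to 85 mm and grips with 20 to 120 N. Pads are 22 mm wide; open, the fingers measure 114 mm over their backs; the gripper's body (76 mm by 85 mm) begins 54 mm behind the grasp point. The pads swing forward as they close: fully open they stand 13 mm farther back than shut.
Start: joints at [1.281, 0.332, -0.065, 1.46, 0.022, 1.35, -0.088], TCP at [0.165, -0.603, 0.256] pointing down, gripper open.
Joint ranges: [-2.6, 2.6], [-0.5, 2.12], [-1.47, 1.34], [0.16, 2.42], [-1.27, 4.41], [0.06, 2.06], [-2.6, 2.6]. Speed limits (rad/s): [2.22, 2.22, 2.79, 2.79, 3.14, 3.14, 3.14].

INTERFACE

Orientations are given as a unit quaternion [x, y, z, w].
In Python, from workcell import * gives the robot as it stands.
- The arm moves only by the shell command python3 -m creep 'ROWS' [FORCE]. ROWS is JSON, a list of rows, each a list of 7 numbers: the turn, a rotation vector about the tool's x, y, z in rad, then the shift along the tool's x, y, z in mm, then the closure in counts, from 0 (fully open) to 255 (shut). In form: [[wx, wy, wz, dx, dy, dz, claw], ...]. A call has 1 to 8 rows; each row shifts and turns the commanded pose from where the row before left it, along the tool's axes as they then stand; what a row does not reach is not made up. A row lasts 1/10 s, in which the tool goes at most 50 mm and 8.59 degrees, less where a joint would pass 70% of its speed; a pose out of reach is approached as far as the arm can. A call is refused whole if a number of a shift passes 50 or a number of a turn 0.15, either way. A call with a gripper value outside its range is refused whole. The fingers move at their own pace and stop on an object; FORCE is the grip in N (left out, the last holds). Time passes only in rows, so rows that do not move let the fingers close. It gives the time, the measured TCP pose, the force and the opening at its end, in the units of the state.
- get_obs(): the state, without advancing time (a new reading comes with each control period).
- camera(name): name is "scene" or "top" or "wrist"; returns (picture, depth): 420x560x3 uint8, blue, green, red; 420x560 float32, m along the optical axis (not along the pixel's ray), 0 where there is no reading.
- camera_model(name): a dict with "camera_matrix" (3x3 intrinsics, pixels), "R" (3x3) and "t" (3): a world point X has camera coordinates R X + t; the wrist camera has in their place "mount" (4x4, takes a point from camera to tool coordinates, whose origin is the TCP and whose axes are the flange's). Camera axes: x right, y down, z forward; pixel columns grow to the right and rows downward; lengths in m; the calibration is good to about 2 mm. A picture is of the moment at which its call begins: read the wrist's pose just before it. camera_model takes no time and is no camera call.
- hand_in(): hands the job in, once; it reports no verdict.
The state is a dict: "clock": time; "joint_pos": joint angles; "joint_velocities": joint speeds; "tau": joint torques, N m; "position": TCP position; "ee_rot": TCP orientation; "ft_force": force on the tool from outside, world axes, zero at the start; "torque": the same for the moment, N m; "grip_width": opening from 0.0 (shut) to 1.0 (fully open).
Only numpy, scipy, OpenCV 4.12 (cv2) and the standard library are available. Lean on these libraries where they do the work, as an engineer would, in place of code of your own. Each camera call takes 0.05 s, during which the arm holds its last target.

## Working session

There is one attempt and no reset: what is moved stays moved. The work goes in short steps, Python scripts to look and compute and a shell command to move; the robot and the scene stay as the last step left them, time stands still between calls to the robot, and variables do not carry over. Pictures are saved under pics/ and viewed, and the job is handed in when it is done.

```bash
mkdir -p pics; ls; python3 - <<'E'
from workcell import *
import cv2
o=get_obs();print({k:o[k] for k in('clock','position','ee_rot','ft_force','grip_width')})
try: print(finger_overhang)
except Exception as e: print(e)
for n in("scene","top"):
    p,d=camera(n);cv2.imwrite(f"pics/{n}0.png",p)
    import numpy as np; np.savez(f"/tmp/{n}0.npz",p=p,d=d); m=camera_model(n); print(n,m)
E
```

```text
pics
{'clock': 0.0, 'position': array([ 0.16468051, -0.60257017,  0.25551463]), 'ee_rot': array([ 9.91114173e-01,  1.33012050e-01, -1.32153060e-04, -6.87380100e-04]), 'ft_force': array([ 0.52799614, -0.16883621,  0.40327598]), 'grip_width': 0.9981933280816295}
0.025
scene {'camera_matrix': array([[399.58170306,   0.        , 272.83792979],
       [  0.        , 399.58170306, 206.72430465],
       [  0.        ,   0.        ,   1.        ]]), 'R': array([[ 0.77921787,  0.62641215,  0.02067213],
       [ 0.42755145, -0.50715199, -0.74832922],
       [-0.4582786 ,  0.5919499 , -0.66300531]]), 't': array([-0.50259776, -0.16417994,  1.1412182 ])}
top {'camera_matrix': array([[535.58307092,   0.        , 273.25711679],
       [  0.        , 535.58307092, 214.43993719],
       [  0.        ,   0.        ,   1.        ]]), 'R': array([[ 0.09174274, -0.995781  , -0.00186241],
       [-0.97394431, -0.08934103, -0.20844823],
       [ 0.2074024 ,  0.0209375 , -0.97803163]]), 't': array([0.03482762, 0.5912437 , 1.04054805])}
```

View pics/scene0.png

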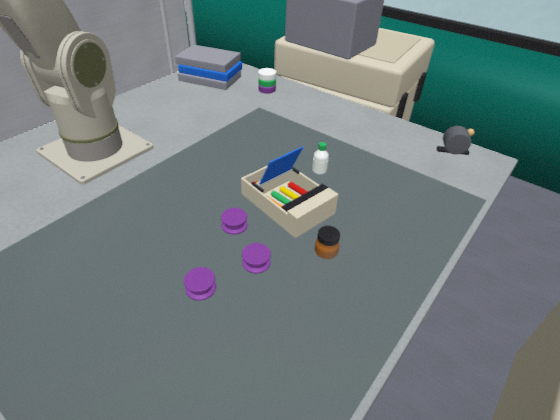

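View pics/top0.png

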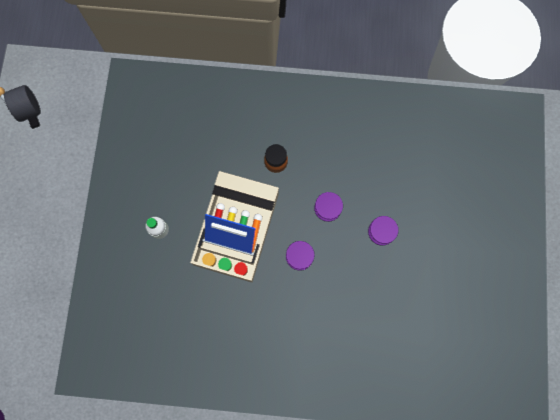

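The scene view shows the tray at about (290,195) px with the blue flap raised, the bottle at (320,160), the jar at (327,242) and three spools. In the top view the tray is at (235,225), the black lip at (243,198), the ridge at (229,230), the bottle at (157,228), the jar at (276,158), and the nearest spool at (300,255).

```bash
cat > h.py <<'E'
import numpy as np, cv2
from workcell import *
def world(n,d):
    m=camera_model(n);K=m["camera_matrix"];v,u=np.mgrid[:420,:560]
    c=np.stack([(u-K[0,2])/K[0,0]*d,(v-K[1,2])/K[1,1]*d,d],-1)
    return (c-m["t"])@m["R"]
def ray(n,u,v,z):
    m=camera_model(n);K=m["camera_matrix"];R=m["R"];o=-R.T@m["t"]
    r=R.T@np.array([(u-K[0,2])/K[0,0],(v-K[1,2])/K[1,1],1]);return o+r*(z-o[2])/r[2]
E
python3 - <<'E'
from h import *
T=np.load('/tmp/top0.npz');p,d=T['p'],T['d'];X=world('top',d)
hsv=cv2.cvtColor(p,cv2.COLOR_BGR2HSV)
roi=np.zeros((420,560),bool);roi[165:285,185:285]=1
H,S,V=[hsv[...,i].astype(int) for i in range(3)]
mb=roi&(H>105)&(H<128)&(S>150)&(V>60)
P=X[mb&(d>0)];c=np.median(P,0);print('blue',mb.sum(),c,P.min(0),P.max(0))
u,s,vt=np.linalg.svd(P-c);n=vt[2]*np.sign(vt[2][2]);print('normal',n,'tilt',np.arccos(n[2]),'dir',np.arctan2(n[1],n[0]),s/np.sqrt(len(P)))
# lip
mk=np.zeros_like(roi);mk[180:215,205:280]=1
mk&=(V<50)
n_,l,st,ce=cv2.connectedComponentsWithStats(mk.astype(np.uint8))
for i in range(1,n_):
    if st[i,4]>100:
        ys,xs=np.where(l==i);r=cv2.minAreaRect(np.c_[xs,ys].astype(np.float32));b=cv2.boxPoints(r)
        W=np.array([ray('top',*q,0.0605) for q in b]);print('lip',st[i],b.round(1).tolist(),W.round(4).tolist(), np.median(X[l==i],0))
# tray cap & whole outline: pts with z 0.03..
mt=roi&(d>0)&(X[...,2]>0.035);
print('tray pts',mt.sum())
mp=(H>130)&(H<160)&(S>100)&(V>50)
n_,l,st,ce=cv2.connectedComponentsWithStats(mp.astype(np.uint8))
for i in range(1,n_):
    if st[i,4]>100: print('spool',ce[i],ray('top',*ce[i],0.03).round(4),np.median(X[l==i],0).round(4))
for nm,(u,v),r in(('bottle',(157,228),22),('jar',(276,158),22)):
    m=np.zeros_like(roi);m[v-r:v+r,u-r:u+r]=1;m&=(X[...,2]>0.02)&(d>0)
    q=X[m];print(nm,q.max(0),((q.max(0)+q.min(0))/2).round(4),m.sum())
# ridge
mw=roi&(S<60)&(V>150)&(np.mgrid[:420,:560][0]>220)&(np.mgrid[:420,:560][0]<240)
q=X[mw&(d>0)];print('ridge',mw.sum(),np.median(q,0),q.min(0),q.max(0))
crop=cv2.resize(p[160:290,180:300],None,fx=4.6,fy=4.6,interpolation=cv2.INTER_CUBIC);cv2.imwrite('pics/crop0.png',crop)
S0=np.load('/tmp/scene0.npz')['p'];cv2.imwrite('pics/crop1.png',cv2.resize(S0[130:270,220:360],None,fx=4,fy=4,interpolation=cv2.INTER_CUBIC))
E
```

```text
blue 991 [0.52816828 0.17305461 0.09489724] [0.50383052 0.12274954 0.0017591 ] [0.58582741 0.23808718 0.14432979]
normal [-0.90036741  0.18044486  0.39595225] tilt 1.1636917010473358 dir 2.9438005095211617 [0.02959897 0.02881205 0.00269156]
lip [213 186  60  24 470] [[212.39999389648438, 193.3000030517578], [214.5, 185.5], [272.79998779296875, 201.5], [270.6000061035156, 209.3000030517578]] [[0.6192, 0.2191, 0.0605], [0.6363, 0.2166, 0.0605], [0.6132, 0.0923, 0.0605], [0.5963, 0.0952, 0.0605]] [0.61621556 0.1565521  0.06070576]
tray pts 3762
spool [328.16795069 206.13251156] [ 0.6211 -0.0252  0.03  ] [ 0.621  -0.0249  0.0297]
spool [382.69808542 230.12960236] [ 0.5798 -0.1432  0.03  ] [ 0.58   -0.1434  0.0295]
spool [299.49770291 255.13169985] [0.511 0.027 0.03 ] [0.5109 0.0271 0.0298]
bottle [0.56072895 0.3488222  0.08988039] [0.5412 0.3298 0.055 ] 354
jar [0.74021587 0.12093522 0.06044402] [0.7163 0.0957 0.0403] 494
ridge 400 [0.54278088 0.14630767 0.051185  ] [ 0.52205633  0.09819215 -0.00252795] [0.58169168 0.24730287 0.12847788]
```

View pics/crop0.png

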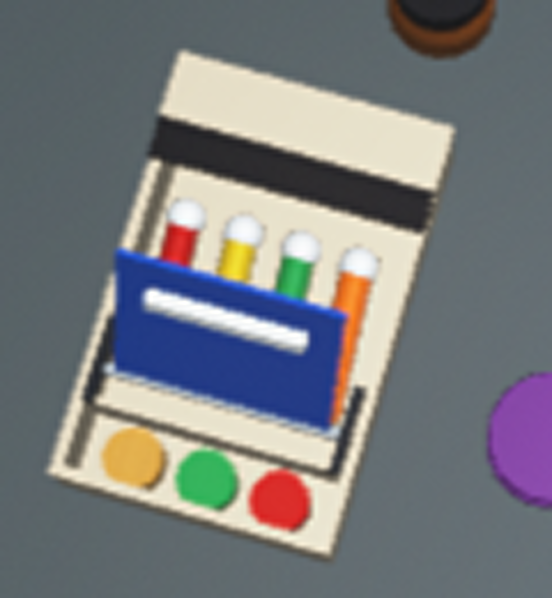

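View pics/crop1.png

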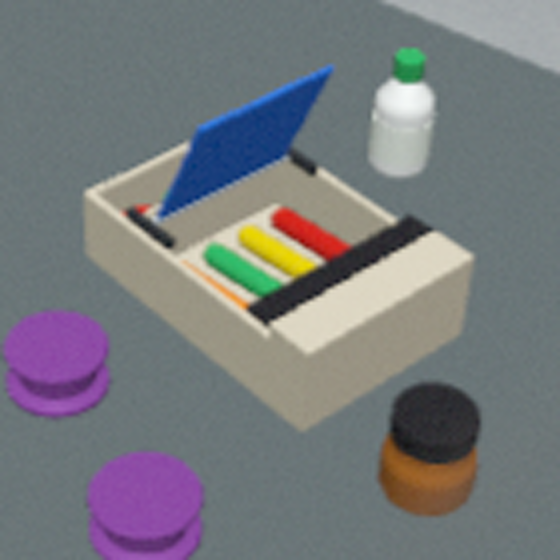

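```bash
python3 - <<'E'
from h import *
f=lambda a,b,z:ray('top',180+a/4.6-.5,160+b/4.6-.5,z)
A=f(48,473,.05);B=f(330,557,.05);print('rear',A,B,np.arctan2(B[0]-A[0],-(B[1]-A[1])),(A+B)/2,np.linalg.norm(A-B))
C=f(157,157,.0605);D=f(424,231,.0605);print('lip',C,D,np.arctan2(D[0]-C[0],-(D[1]-C[1])),(C+D)/2,np.linalg.norm(C-D))
E=f(182,50,.0605);F=f(455,127,.0605);print('cap',E,F,np.arctan2(F[0]-E[0],-(F[1]-E[1])),(E+F)/2)
print(np.linalg.norm((E+F-A-B)[:2])/2)
# depth fit using only clean blue interior points
T=np.load('/tmp/top0.npz');X=world('top',T['d'])
P=X[222:250,207:250].reshape(-1,3)
hsv=cv2.cvtColor(T['p'],cv2.COLOR_BGR2HSV)[222:250,207:250].reshape(-1,3)
k=(abs(hsv[:,0].astype(int)-115)<12)&(hsv[:,1]>150);P=P[k]
ty=-.22
for _ in range(3):
    c=np.median(P,0);n=np.linalg.svd(P-c)[2][2];P=P[abs((P-c)@n)<.005]
n*=np.sign(n[2]);print(n,c,np.arccos(n[2]),np.arctan2(n[1],n[0])-np.pi)
E
```

```text
rear [0.47295176 0.24952383 0.05      ] [0.4474242  0.12097877 0.05      ] -0.19603795476934446 [0.46018798 0.1852513  0.05      ] 0.1310552931317335
lip [0.61870891 0.21643789 0.0605    ] [0.59560051 0.09302133 0.0605    ] -0.18509583162664794 [0.60715471 0.15472961 0.0605    ] 0.12556131959347108
cap [0.66979301 0.21085457 0.0605    ] [0.64497509 0.08348689 0.0605    ] -0.19244127142827366 [0.65738405 0.14717073 0.0605    ]
0.20083928577504492
[-0.91604181  0.1734174   0.36165427] [0.52657075 0.17398002 0.090818  ] 1.2007546695289353 -0.18709750779258405
```

```bash
python3 -m creep '[[0,0,0.15,0,-20,0,255],[0,0,0.15,0,-40,0,255],[0,0,0.15,0,-40,0,255]]' 20
```

```text
clock: 0.4
position: [0.1551, -0.5028, 0.2555]
ee_rot: [0.995, -0.095, -0.0, -0.001]
ft_force: [0.5, 0.5, 0.4]
grip_width: 0.514
```

```bash
python3 -m creep '[[0,0,0,40,-28,0,255],[0,0,0,40,-28,0,255],[0,0,0,40,-28,0,255],[0,0,0,40,-28,0,255],[0,0,0,30,-35,0,255],[0,0,0,15,-45,0,255],[0,0,0,0,-45,0,255],[0,0,0,0,-45,0,255]]'
cat > w.py <<'E'
from h import *
from scipy.spatial.transform import Rotation as R
o=get_obs();y=-.191;c,s=np.cos(y),np.sin(y)
d=o['position']-[.5098,.1755,.0525]
t=lambda v:np.array([c*v[0]+s*v[1],-s*v[0]+c*v[1],v[2]])
print('clk',round(o['clock'],2),'TCP tray mm',(t(d)*1e3).round(1),'F tray',t(o['ft_force']).round(2),'yaw/tilt',R.from_quat(o['ee_rot']).as_matrix()[:,0].round(3),R.from_quat(o['ee_rot']).as_matrix()[:,2].round(3),'grip',round(o['grip_width'],3))
E
python3 w.py
```

```text
clock: 1.2
position: [0.4095, -0.2619, 0.2558]
ee_rot: [0.996, -0.091, -0.0, -0.0]
ft_force: [1.2, -0.8, 0.3]
grip_width: 0.001
clk 1.2 TCP tray mm [ -15.5 -448.5  203.3] F tray [ 1.35 -0.51  0.34] yaw/tilt [ 0.983 -0.181 -0.001] [-0.001  0.001 -1.   ] grip 0.001
```

```bash
python3 -m creep '[[0,0,0.009,0,-50,0,255],[0,0,0,0,-50,0,255],[0,0,0,5,-50,0,255],[0,0,0,5,-50,0,255],[0,0,0,0,-50,0,255],[0,0,0,0,-50,0,255],[0,0,0,0,-50,0,255],[0,0,0,0,-50,0,255]]' >/dev/null; python3 w.py
```

```text
clk 2.0 TCP tray mm [ -5.9 -49.4 203.8] F tray [ 1.18  0.08 -0.79] yaw/tilt [ 0.981 -0.192  0.   ] [ 0. -0. -1.] grip 0.001
```

```bash
python3 -m creep '[[0,0,0,0,-30,0,255],[0,0,0,0,-19,30,255],[0,0,0,0,0,0,255]]' >/dev/null; python3 w.py; python3 - <<'E'
from h import *
for n in('wrist','scene'):
    p,d=camera(n)
    if n=='scene': p=cv2.resize(p[80:260,180:420],None,fx=3,fy=3)
    cv2.imwrite(f'pics/{n}1.png',p)
E
```

```text
clk 2.3 TCP tray mm [-7.700e+00 -1.000e-01  1.705e+02] F tray [-0.36 -1.22 -0.71] yaw/tilt [ 0.982 -0.187 -0.005] [-0.005  0.    -1.   ] grip 0.0
```

View pics/wrist1.png

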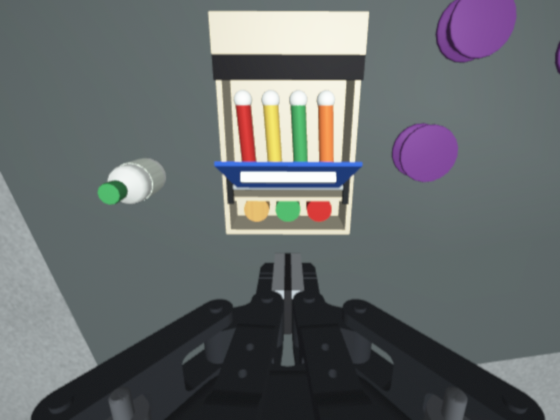

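View pics/scene1.png

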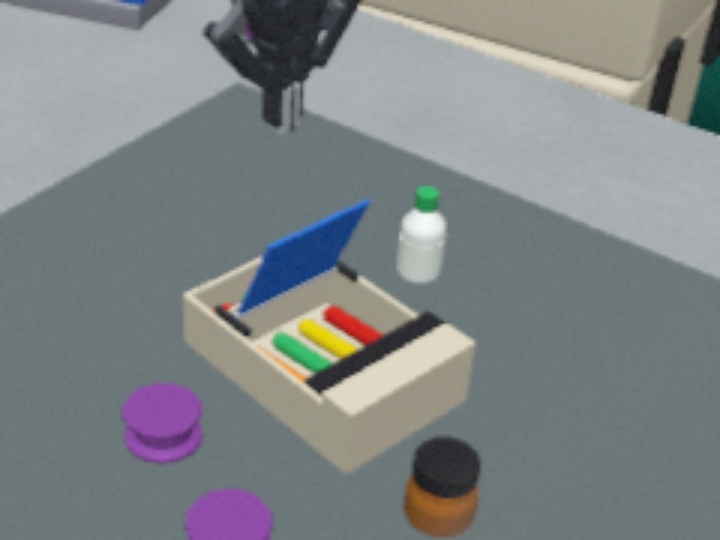

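The wrist view has the tray centred under the fingers (column 288), with the ridge at (288,177) and nothing in the way. I'll lower the fingers behind the flap.

```bash
python3 -m creep '[[0,0,0,0,0,35,255],[0,0,0,0,0,35,255],[0,0,0,2,0,20,255],[0,0,0,0,0,0,255],[0,0,0,0,0,0,255]]' >/dev/null; python3 w.py
```

```text
clk 2.9 TCP tray mm [-2.6 -2.6 85.1] F tray [-0.05  0.46  0.91] yaw/tilt [ 0.981 -0.192  0.001] [ 0.001 -0.    -1.   ] grip 0.002
```

```bash
python3 -m creep '[[0,0,0,6,-1,0,255],[0,0,0,6,-1,0,255],[0,0,0,5,0,0,255],[0,0,0,6,0,3,255],[0,0,0,6,0,3,255],[0,0,0,5,0,4,255],[0,0,0,5,0,4,255]]' >/dev/null; python3 w.py;python3 - <<'E'
from h import *
for n in('wrist','scene'):
    p,d=camera(n)
    if n=='scene': p=cv2.resize(p[80:260,180:420],None,fx=3,fy=3)
    cv2.imwrite(f'pics/{n}2.png',p)
E
```

```text
clk 3.6 TCP tray mm [36.  -0.2 69.2] F tray [ 0.23 -0.32  0.15] yaw/tilt [ 0.982 -0.191 -0.   ] [-0. -0. -1.] grip -0.004
```

View pics/wrist2.png

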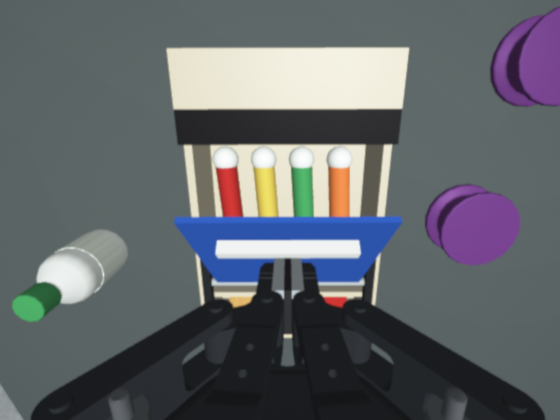

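View pics/scene2.png

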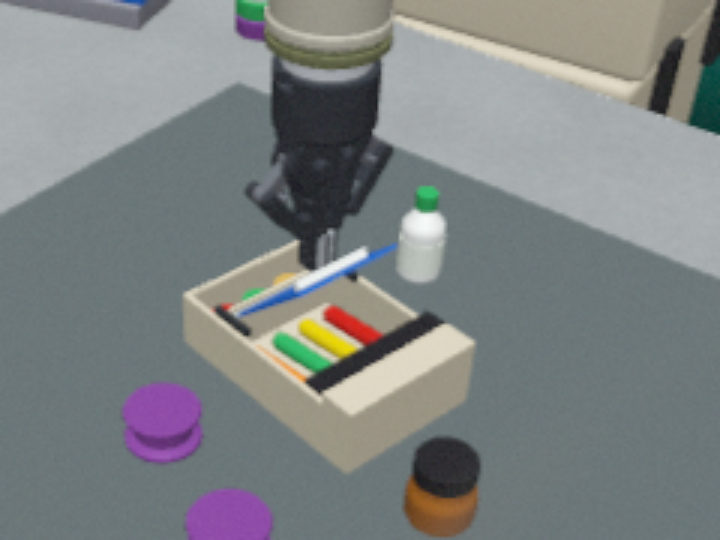

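The flap is folding, now about 40° up. The fingers are behind the ridge, which is at (288,248) in the wrist view. I'll keep following the arc.

```bash
python3 -m creep '[[0,0,0,5,0,5,255],[0,0,0,4,0,5,255],[0,0,0,3,0,5,255],[0,0,0,2,0,5,255],[0,0,0,1,0,5,255],[0,0,0,0,0,0,255]]' >/dev/null; python3 w.py
```

```text
clk 4.3 TCP tray mm [50.4 -0.4 44. ] F tray [-0.45 -0.14 -0.14] yaw/tilt [ 0.982 -0.191 -0.001] [-0.001 -0.    -1.   ] grip 0.0
```

```bash
python3 -m creep '[[0,0,0,1,0,4,255],[0,0,0,1,0,4,255],[0,0,0,0,0,3,255],[0,0,0,0,0,2,255],[0,0,0,0,0,0,255]]' >/dev/null; python3 w.py;python3 -m creep '[[0,0,0,0,0,1,255],[0,0,0,0,0,1,255],[0,0,0,0,0,0,255]]' >/dev/null; python3 w.py
```

```text
clk 4.8 TCP tray mm [52.6 -0.2 31.5] F tray [0.29 0.58 0.36] yaw/tilt [ 0.982 -0.191 -0.   ] [-0. -0. -1.] grip -0.002
clk 5.1 TCP tray mm [52.7 -0.2 29.8] F tray [-0.45 -0.71  0.7 ] yaw/tilt [ 0.982 -0.191  0.   ] [ 0. -0. -1.] grip 0.001
```

```bash
python3 - <<'E'
from h import *
for n in('wrist','scene'):
    p,d=camera(n)
    if n=='scene': p=cv2.resize(p[80:260,180:420],None,fx=3,fy=3)
    cv2.imwrite(f'pics/{n}3.png',p)
E
```

```text
(no output)
```

View pics/wrist3.png

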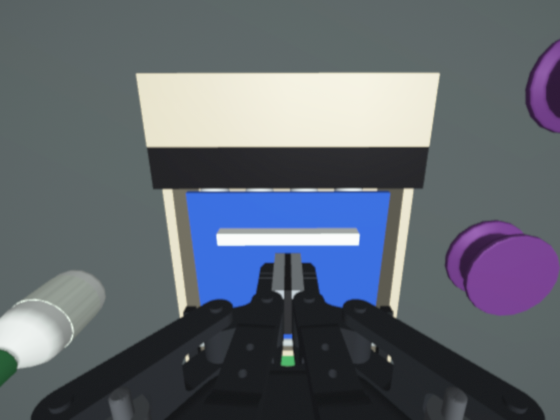

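View pics/scene3.png

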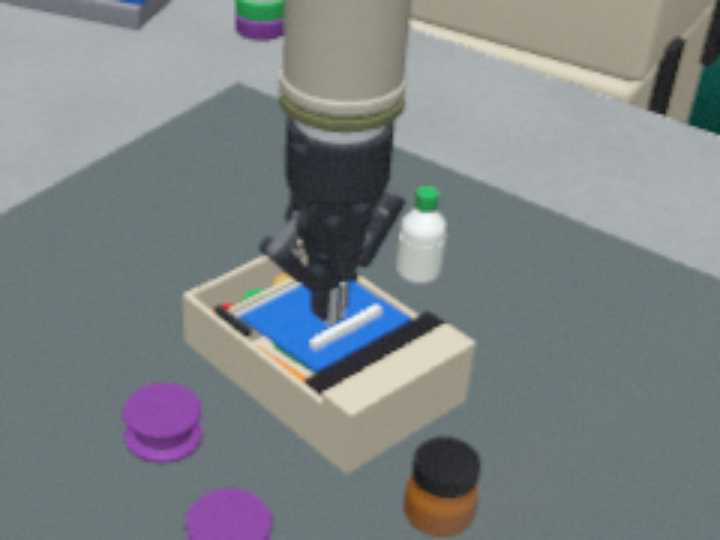

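The flap is almost flat and its edge, at row 191, is just short of the lip front at row 187. The ridge, at row 237, is a few mm ahead of the fingertips. I'll press down in small steps.

```bash
for i in 1 2; do python3 -m creep '[[0,0,0,0,0,1,255],[0,0,0,0,0,0.5,255],[0,0,0,0,0,0,255]]' >/dev/null; python3 w.py; done
```

```text
clk 5.5 TCP tray mm [52.7 -0.2 28.3] F tray [ 0.77 -0.78  1.21] yaw/tilt [ 0.982 -0.191  0.   ] [ 0. -0. -1.] grip 0.001
clk 5.8 TCP tray mm [52.7 -0.2 26.7] F tray [ 0.22 -0.33  1.09] yaw/tilt [ 0.982 -0.191  0.   ] [ 0. -0. -1.] grip 0.001
```

```bash
for i in 1 2 ; do python3 -m creep '[[0,0,0,0,0,0.5,255],[0,0,0,0,0,0.3,255],[0,0,0,0,0,0,255]]' >/dev/null; python3 w.py; done
```

```text
clk 6.1 TCP tray mm [52.7 -0.1 26.2] F tray [-0.61 -0.31  4.46] yaw/tilt [ 0.982 -0.191  0.   ] [ 0. -0. -1.] grip -0.001
clk 6.4 TCP tray mm [52.7 -0.  25.8] F tray [-2.49 -1.5   8.05] yaw/tilt [ 0.982 -0.191  0.   ] [ 0. -0. -1.] grip 0.003
```

```bash
for i in 1 2 3; do python3 -m creep '[[0,0,0,1,0,0,255],[0,0,0,1,0,0,255],[0,0,0,0,0,0,255]]' >/dev/null; python3 w.py; done
```

```text
clk 6.7 TCP tray mm [54.4  0.  25.8] F tray [-3.16 -2.2   9.32] yaw/tilt [ 0.982 -0.191 -0.   ] [-0. -0. -1.] grip -0.006
clk 7.0 TCP tray mm [56.4  0.  25.7] F tray [-3.53 -2.07 10.08] yaw/tilt [ 0.982 -0.191 -0.   ] [-0. -0. -1.] grip 0.006
clk 7.3 TCP tray mm [58.4  0.  25.7] F tray [-3.41 -2.34  9.28] yaw/tilt [ 0.982 -0.191 -0.   ] [-0. -0. -1.] grip 0.002
```

```bash
for i in 1 2 3; do python3 -m creep '[[0,0,0,1,0,0,255],[0,0,0,1,0,0,255],[0,0,0,0,0,0,255]]' >/dev/null; python3 w.py; done; python3 - <<'E'
from h import *
p,d=camera('wrist');cv2.imwrite(f'pics/wrist4.png',p)
E
```

```text
clk 7.6 TCP tray mm [60.4  0.  25.7] F tray [-4.03 -1.16  9.71] yaw/tilt [ 0.982 -0.191 -0.   ] [-0. -0. -1.] grip -0.002
clk 7.9 TCP tray mm [62.4  0.  25.7] F tray [-2.88 -2.08  8.46] yaw/tilt [ 0.982 -0.191 -0.   ] [-0. -0. -1.] grip -0.001
clk 8.2 TCP tray mm [64.4 -0.  25.7] F tray [-2.88 -2.22  9.61] yaw/tilt [ 0.982 -0.191 -0.   ] [-0. -0. -1.] grip -0.003
```

View pics/wrist4.png

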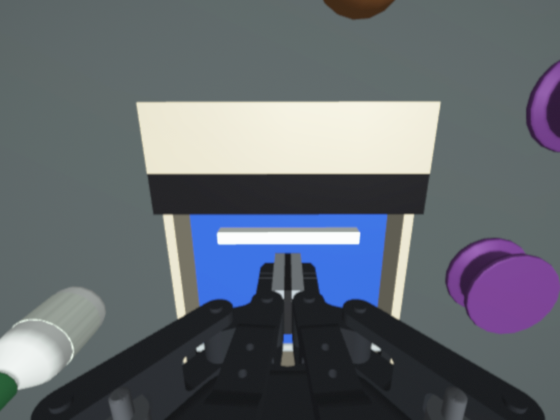

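The flap has moved along with the pressing fingertip: the ridge still sits at row 237, the lip front is now at row 213, and the edge is under it. I'll continue until the stop, where the fingertip reaches the ridge.

```bash
for i in 1 2 3 4; do python3 -m creep '[[0,0,0,1,0,0,255],[0,0,0,1,0,0,255],[0,0,0,0,0,0,255]]' >/dev/null; python3 w.py; done
```

```text
clk 8.55 TCP tray mm [65.5  0.1 25.6] F tray [-6.61 -1.66 12.04] yaw/tilt [ 0.982 -0.19  -0.002] [-0.002 -0.    -1.   ] grip -0.003
clk 8.85 TCP tray mm [67.4  0.4 25.5] F tray [-5.43 -1.46  9.27] yaw/tilt [ 0.982 -0.19  -0.002] [-0.002  0.    -1.   ] grip -0.002
clk 9.15 TCP tray mm [69.5  0.6 25.6] F tray [-5.96 -1.04  9.4 ] yaw/tilt [ 0.982 -0.19  -0.002] [-0.002  0.    -1.   ] grip 0.002
clk 9.45 TCP tray mm [71.5  0.6 25.5] F tray [-7.15 -0.65  8.66] yaw/tilt [ 0.982 -0.19  -0.002] [-0.002  0.001 -1.   ] grip 0.003
```

```bash
python3 - <<'E'
from h import *
p,d=camera('wrist');cv2.imwrite(f'pics/wrist5.png',p)
E
```

```text
(no output)
```

View pics/wrist5.png

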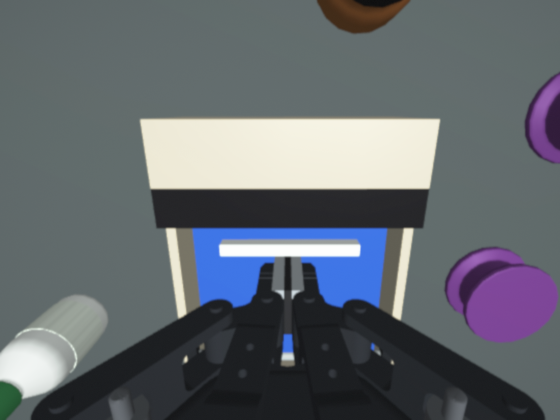

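The ridge now slips relative to the fingers (row 249), so the carriage seems to be at its stop. I'll advance to the ridge to confirm.

```bash
for i in 1 2 3; do python3 -m creep '[[0,0,0,1,0,0,255],[0,0,0,0.5,0,0,255],[0,0,0,0,0,0,255]]' >/dev/null; python3 w.py; done
```

```text
clk 9.8 TCP tray mm [72.   0.7 25.3] F tray [-9.92 -0.95 11.61] yaw/tilt [ 0.982 -0.19  -0.003] [-0.003  0.    -1.   ] grip -0.003
clk 10.1 TCP tray mm [72.2  0.9 25. ] F tray [-14.63  -1.56  13.15] yaw/tilt [ 0.982 -0.189 -0.006] [-0.006  0.    -1.   ] grip 0.0
clk 10.4 TCP tray mm [72.4  1.  24.7] F tray [-19.91  -2.89  15.66] yaw/tilt [ 0.982 -0.188 -0.008] [-0.009 -0.    -1.   ] grip -0.002
```

Force rose to 20 N with no further motion, so the ridge is engaged and the flap is at the stop. I'll release upward, without dragging it back.

```bash
python3 -m creep '[[0,0,0,-2,0,-0.5,255],[0,0,0,-1,0,-1.5,255],[0,0,0,0,0,-3,255],[0,0,0,0,0,-3,255]]' >/dev/null; python3 w.py; python3 -m creep '[[0,0,0,-3,0,-10,255],[0,0,0,0,0,-30,255],[0,0,0,0,0,-40,255],[0,0,0,-30,0,-30,255],[0,0,0,-45,0,0,255],[0,0,0,-45,0,0,255],[0,0,0,0,0,0,255]]' >/dev/null; python3 w.py;  python3 - <<'E'
from h import *
for n in('wrist','scene','top'):
    p,d=camera(n)
    np.savez(f'/tmp/{n}6.npz',p=p,d=d)
    if n=='scene': p=cv2.resize(p[100:260,200:400],None,fx=3.5,fy=3.5)
    if n=='top': p=cv2.resize(p[140:290,130:330],None,fx=3.8,fy=3.8)
    cv2.imwrite(f'pics/{n}6.png',p)
E
```

```text
clk 10.8 TCP tray mm [71.8 -0.1 31.8] F tray [-4.78  1.11 -3.37] yaw/tilt [ 0.982 -0.19  -0.004] [-0.005 -0.    -1.   ] grip 0.001
clk 11.5 TCP tray mm [-53.8   0.8 143.6] F tray [-0.03  0.55  0.61] yaw/tilt [ 0.983 -0.186  0.001] [ 0.    -0.003 -1.   ] grip 0.003
```

View pics/wrist6.png

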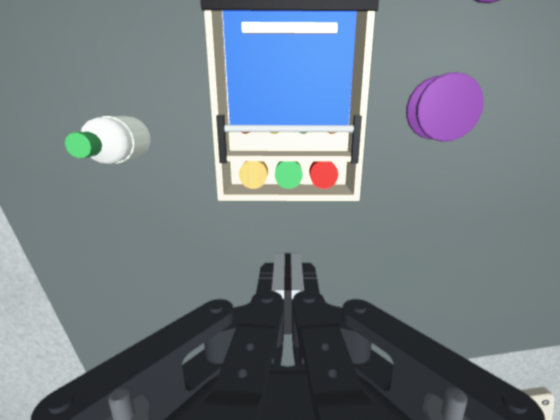

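View pics/scene6.png

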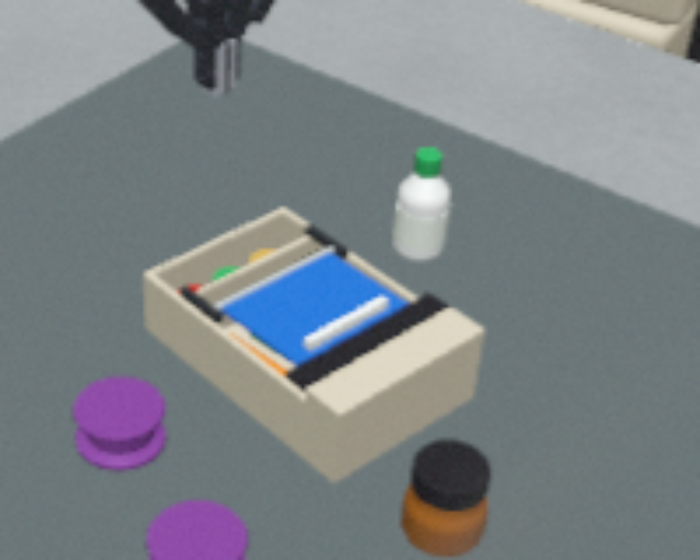

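View pics/top6.png

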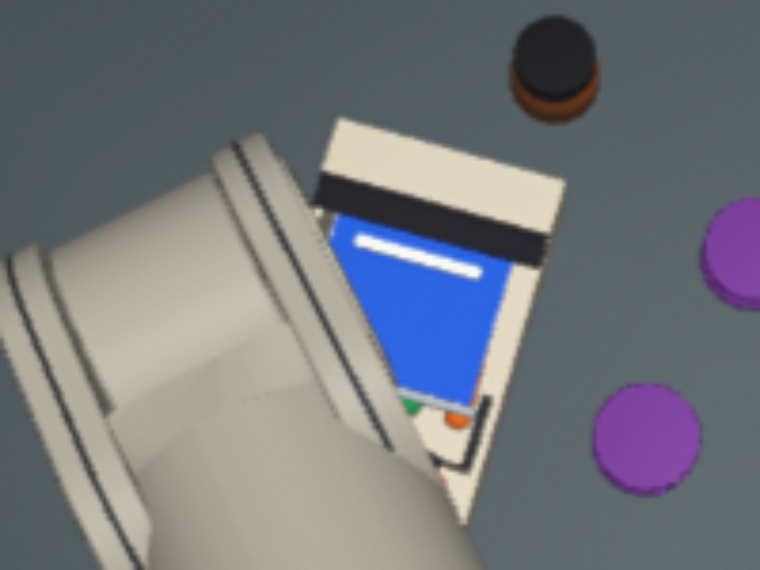

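The flap is shut. In the top crop its edge is hidden under the lip (front at (430,237)), and the ridge is at (418,257). Bottle, jar and spool look untouched. Next I'll measure the ridge-to-lip distance and the tilt.

```bash
python3 - <<'E'
from h import *
T=np.load('/tmp/top6.npz');p,d=T['p'],T['d'];X=world('top',d)
f=lambda a,b,z:ray('top',130+a/3.8-.5,140+b/3.8-.5,z)
ux=np.array([.9819,-.1898,0])
L=(f(317,205,.0605)+f(543,267,.0605))/2
Rg=(f(357,240,.061)+f(480,272,.061))/2
print('lip',L,'ridge to lip mm',(L-Rg)@ux*1e3, 'hinge lip', (L-(f(400,389,.0525)+f(475,409,.0525))/2)@ux*1e3)
hsv=cv2.cvtColor(p,cv2.COLOR_BGR2HSV).astype(int)
m=(abs(hsv[...,0]-113)<12)&(hsv[...,1]>150)&(d>0);m[:, :205]=0;m[:195]=0;m[255:]=0;m[:,270:]=0
m=cv2.erode(m.astype(np.uint8),np.ones((3,3)))>0
P=X[m];c=P.mean(0);n=np.linalg.svd(P-c)[2][2];n*=np.sign(n[2]);print('n',n,'fold',-n@ux,c,m.sum())
mp=(hsv[...,0]>130)&(hsv[...,0]<160)&(hsv[...,1]>100)
_,l,st,ce=cv2.connectedComponentsWithStats(mp.astype(np.uint8))
for i in range(1,len(st)):
    if st[i,4]>100: print('spool',ray('top',*ce[i],.03).round(4))
u,v,r=276,158,22
k=np.zeros(d.shape,bool);k[v-r:v+r,u-r:u+r]=1;k&=(X[...,2]>.02)&(d>0);q=X[k];print('jar',((q.max(0)+q.min(0))/2).round(4))
a=np.load('/tmp/scene0.npz')['p'];b=np.load('/tmp/scene6.npz')['p'];print('bottle diff',cv2.absdiff(a,b)[140:178,310:332].max())
E
```

```text
lip [0.60730223 0.154741   0.0605    ] ridge to lip mm 12.556346352176488 hinge lip 83.81462107246361
n [-0.02998869  0.00643527  0.99952952] fold 0.03066730591407813 [0.56461827 0.1530083  0.0551751 ] 957
spool [ 0.6211 -0.0252  0.03  ]
spool [ 0.5798 -0.1432  0.03  ]
spool [0.511 0.027 0.03 ]
jar [0.716  0.0958 0.0406]
bottle diff 12
```

Ridge-to-lip is 12.6 mm (12 mm when fully home), so the carriage is at about 13.5 mm. The fold angle is about 0.03 rad, and the other objects haven't moved.

```bash
python3 -c "
from workcell import *
print(hand_in())"
```

```text
the job is handed in; nothing more can be done
None
```

The flap is shut and its free edge is tucked under the lip; I handed the job in at about 11.7 s. With the fingers closed, I folded the flap down from its outer side and pressed it flat with about 9 N. I slid it forward until the fingertips met the ridge and the carriage reached its stop. The highest wrist force readings were about 20 N sideways and 16 N down, and I then lifted off.

**Sliding:** for most of the 14 mm the flap moved by friction under the pressing fingertips. The ridge itself was only pushed at the end, against the stop.

**Last checks, after letting go:**
- **Carriage:** the ridge is 12.6 mm behind the lip, against 12 mm when fully home, which puts the carriage at about 13.5 mm. A coarser check from the hinge gave 83.8 mm to the lip, against 85 mm when home, which agrees to within the camera's accuracy.
- **Fold angle:** about 0.03 rad, resting against the lip.
- **Other objects:** the spool and jar measure within 1 mm of where they started. The bottle looks the same in the scene view, but I did not re-measure its position because the arm hid it from the top camera.

None of the checks failed.

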